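# Snap a key tag's stud home in clamped pliers

### The job

Stand the dark walnut key tag in the pocket between the jaws of the clamped blue pliers, with its raised brass snap button facing the moving jaw, and let go of it. Then squeeze the pliers by pushing the free handle towards the clamped one, near its end, until the button clicks home; go gently and stop at the click, for much more force would spoil the stud. Let the handle spring fully open again, leave the tag standing in its pocket, never press the button with the gripper, and leave the other things where they are.

Things in the scene. Friction and masses are not known exactly. Their poses are not given: they have to be found in the camera images.
- tag: Dark walnut key tag to be worked: loose upright block, 40 (own x) x 16 (own y) x 76 mm tall, 65 to 100 g. Origin: centre of its underside, z up. Grip its upper 30 mm, across the thickness or the width; a brass eyelet near the top is only decoration.
- button (a point): Place of the raised brass snap button: the point on the tag's -y face, 28 mm above its underside, where the button (16 mm across) comes out along the tag's -y. Its front stands 5 to 16 mm proud of the face at the start: this differs from tag to tag and is not told.
- snap (a joint): Travel of the button: 0 = open (at the start), 0.004 m = clicked home. It resists with about 16 N at the button at first, ever less as it goes in; by about 0.003 m it jumps home by itself with a click (the push drops off) and stays. Then it is solid.
- pliers: Pliers held flat on a wood block by a small clamp, fixed to the bench, 245 mm long. Origin on the bench under the hinge pin, z up; jaws to own +x, handles to own -x. Clamped handle on the -y side, free one on +y; still jaw on the +y side of the pocket, moving jaw, ending in an upright round steel die, on -y. Jaw and die tops 61 mm or less above the bench, clamp top 76 mm.
- nest (a point): Centre of the pocket's floor, 73.5 mm from the pin along the pliers' +x, 4 mm to +y, 22 mm above the bench. Pocket: chamfered recess 44 (pliers x) x 20 mm, 14 mm deep, rim 36 mm above the bench. The tag stands in it with its axes along the pliers' axes, so the button faces the pliers' -y. With the pliers open, 8 mm or more stay between button and die.
- handle (a joint): Angle of the pliers' free handle: 0 = sprung open, growing as it closes (counter-clockwise from above, about an upright pin over the pliers' origin), at most 0.5 rad. A spring opens it by itself (1.5 to 3 N near its end). The die meets the button somewhere between 0.10 and 0.32 rad; the click comes about 0.05 rad later.
- handle_push (a point): Where to push the free handle: on its middle line, 115 mm from the pin, 47 mm above the bench. The blue handle is 13 mm thick, 18 mm tall (38 to 56 mm above the bench) and goes on 20 mm past this point; the bench beneath is free. Open, it stands 0.50 rad off the pliers' -x, towards +y. Here the click takes some 10 to 13 N; over 18 N is too much.
- tag_done: Bystander: pale wood key tag of the same shape, its button already home (3 mm proud). Origin: centre of its underside.
- glue: Bystander: yellow glue bottle, 48 mm across, 120 mm tall, with a red cap. Origin: centre of its underside.
- cup: Bystander: blue ceramic cup, 72 mm across, 90 mm tall. Origin: centre of its underside.
- screwdriver: Bystander: red-handled screwdriver lying on the bench, about 200 mm long. Origin: on the bench under it.
There are look-alikes about, which are no part of the job. Leave any purple or turquoise look-alike of the tag alone.

How it is judged:
By the outcome, as a careful person would: the job done as asked, in the order asked, and still so for the second after the job is handed in, with the robot touching nothing.
It also fails if it takes over 70 s, if anything falls off the work surface, if the arm or the gripper's body presses on something with over 40 N, if the wrist force passes 120 N, or if a joint passes its speed limit or range.

### The arm

A 6-joint arm with a two-finger parallel gripper is mounted at the origin on the work surface. World frame = base frame: x ahead of the robot, y to its left, z up, the work surface at z = 0. Lengths are in m, angles in rad, forces in N, time in s.
With the tool pointing down it reaches from about 0.375 to 0.975 m from the base axis. Payload 3.8 kg.
Tool frame: the origin (TCP) lies midway between the tips of the shut fingers; the grasp point (between the pads) lies 19 mm behind it; z points along the fingers, y is the line along which they close (so a half turn about z gives the same grasp; the last joint's range is limited). The gripper opens to 85 mm and grips with 20 to 120 N. Pads are 22 mm wide; open, the fingers measure 114 mm over their backs; the gripper's body (76 mm by 85 mm) begins 54 mm behind the grasp point. The pads swing forward as they close: fully open they stand 13 mm farther back than shut.
Start: joints at [1.109, 0.264, 1.604, -0, 1.274, -0.037], TCP at [0.278, 0.615, 0.231] pointing down, gripper open.
Joint ranges: [-2.63, 2.63], [-0.94, 2.18], [0.31, 2.57], [-1.31, 4.45], [0, 2.66], [-2.55, 2.55]. Speed limits (rad/s): [2.57, 2.57, 3.14, 3.14, 3.14, 3.14].

### API

Orientations are given as a rotation vector (axis times angle).
In Python, from workcell import status, read_camera, workorder, masks_of gives the robot as it stands.
- The arm moves only by the tool drive_tool, never from a script. Its argument "rows" is a list of rows, each a list of 7 numbers: the turn, a rotation vector about the tool's x, y, z in degrees, then the shift along the tool's x, y, z in m, then the opening, from 0 (shut) to 1 (fully open). In form: [[ax, ay, az, tx, ty, tz, claw], ...]. A call has 1 to 8 rows; each row shifts and turns the commanded pose from where the row before left it, along the tool's axes as they then stand; what a row does not reach is not made up. A row lasts 1/12 s, in which the tool goes at most 41.7 mm and 7.16 degrees, less where a joint would pass 70% of its speed; a pose out of reach is approached as far as the arm can. A call is refused whole if a number of a shift passes 0.0417 or a number of a turn 7.16, either way. A call with a gripper value outside its range is refused whole. The fingers move at their own pace and stop on an object; "force" is the grip in N (left out, the last holds). Time passes only in rows, so rows that do not move let the fingers close. It gives the time, the measured TCP pose, the force, the opening and the grip force at its end, in the units of the state.
- status.read_state(): the state, without advancing time (a new reading comes with each control period).
- read_camera(name): name is "scene" or "top" or "wrist"; returns a dict with "color" (384x512x3 uint8, red, green, blue), "intrinsics" (3x3 intrinsics, pixels), "world_from_camera" (4x4, takes a point from camera to world coordinates); the wrist camera has in their place "mount" (4x4, takes a point from camera to tool coordinates, whose origin is the TCP and whose axes are the flange's). Camera axes: x right, y up, looking along -z (the intrinsics and any distortion apply to the point x, -y, -z); pixel columns grow to the right and rows downward; lengths in m; the calibration is good to about 2 mm. A picture is of the moment at which its call begins: read the wrist's pose just before it. There is no depth.
- workorder.finish_job(): hands the job in; it is judged then, once.
Trained networks look in a picture, given as the dict that the camera call returned (one of the last four; its "shot" number tells which), for a name from the list of things; names that differ only in an ending like _2 or _b are one class to them, and where a whole thing is asked for, a point or a joint stands for the part that bears it (a point fixed in the world has none). Each returns a list of dicts, best first, with "score" (0 to 1); they miss things now and then, are a little off and sometimes report something else, mostly with a low value. They report only what shows in the picture. A call takes as long as a camera call. They do not tell look-alikes from the thing itself.
- masks_of(picture, name): "mask" (384x512 bool, what is visible of it) and "bbox" ([left, top, right, bottom] in pixels, round what is visible of it).
The state is a dict: "time": time; "q": joint angles; "joint_vel": joint speeds; "joint_torque": joint torques, N m; "tool_pos": TCP position; "tcp_rot": TCP orientation; "wrist_force": force on the tool from outside, world axes, zero at the start; "torque": the same for the moment, N m; "width": opening from 0.0 (shut) to 1.0 (fully open); "grip_force": force on a finger pad.
Only numpy, scipy, OpenCV 4.12 (cv2) and the standard library are available. Lean on these libraries where they do the work, as an engineer would, in place of code of your own. Each camera call takes 0.05 s, during which the arm holds its last target. There are 200 camera calls.

## Working session

There is one attempt and no reset: what is moved stays moved. The work goes in short steps, Python scripts to look and compute and a tool call to move; the robot and the scene stay as the last step left them, time stands still between calls to the robot, and variables do not carry over. Pictures are saved under pics/ and viewed, at most 10 in all, crops included, and the job is handed in when it is done.

Besides the shell and the picture viewer there is one more tool, called by a JSON object that holds its "name" and its "arguments", one argument or row to a line. drive_tool: Moves the arm, as the interface text tells. Its arguments: {"type":"object","properties":{"rows":{"type":"array"},"force":{"type":"number"}},"required":["rows"]}

```bash
mkdir -p pics
cat > h.py <<'E'
import numpy as np, cv2
from scipy.spatial.transform import Rotation as R
from workcell import status, read_camera, workorder, masks_of
def save(p,name,box=None,s=1):
    im=cv2.cvtColor(p["color"],cv2.COLOR_RGB2BGR)
    if box: im=im[box[1]:box[3],box[0]:box[2]]
    cv2.imwrite("pics/"+name,cv2.resize(im,None,fx=s,fy=s,interpolation=cv2.INTER_CUBIC))
def w2c(p,st=None):
    if "world_from_camera" in p: return np.array(p["world_from_camera"])
    T=np.eye(4);T[:3,:3]=R.from_rotvec(st["tcp_rot"]).as_matrix();T[:3,3]=st["tool_pos"]
    return T@np.array(p["mount"])
def onz(p,uv,z,st=None):
    T=w2c(p,st);K=np.array(p["intrinsics"])
    d=np.linalg.inv(K)@[uv[0],uv[1],1];d=T[:3,:3]@(d*[1,-1,-1]);o=T[:3,3]
    return o+d*(z-o[2])/d[2]
def proj(p,X,st=None):
    T=np.linalg.inv(w2c(p,st));c=(T[:3,:3]@np.atleast_2d(X).T).T+T[:3,3];c=c*[1,-1,-1]
    q=(np.array(p["intrinsics"])@c.T).T;return q[:,:2]/q[:,2:]
E
python3 - <<'E'
from h import *
ims=[]
for n in["top","scene"]:
    p=read_camera(n);save(p,n+".png",s=1.5)
    print(n,[k for k in p if k not in("color",)],np.round(w2c(p),3).tolist())
    for t in["tag","pliers","handle","tag_done","glue","cup","screwdriver"]:
        print(t,[(round(m["score"],2),[int(b) for b in m["bbox"]]) for m in masks_of(p,t)])
E
```

```text
top ['intrinsics', 'world_from_camera', 'shot'] [[-0.029, 0.997, -0.077, 0.473], [-1.0, -0.03, -0.008, -0.006], [-0.011, 0.077, 0.997, 0.906], [0.0, 0.0, 0.0, 1.0]]
tag [(0.74, [334, 226, 355, 244]), (0.66, [382, 205, 404, 214]), (0.63, [353, 190, 371, 207]), (0.55, [354, 160, 377, 170])]
pliers []
handle [(0.63, [182, 168, 205, 252]), (0.46, [351, 192, 369, 209])]
tag_done [(0.59, [307, 212, 318, 230]), (0.45, [353, 189, 371, 207])]
glue [(0.91, [287, 104, 307, 134]), (0.47, [94, 122, 155, 176])]
cup [(0.94, [382, 233, 426, 265])]
screwdriver [(0.92, [112, 123, 153, 161]), (0.4, [182, 165, 205, 253])]
scene ['intrinsics', 'world_from_camera', 'shot'] [[0.084, -0.613, 0.786, 1.38], [0.996, 0.069, -0.053, -0.052], [-0.022, 0.787, 0.616, 0.721], [0.0, 0.0, 0.0, 1.0]]
tag [(0.69, [152, 207, 175, 232]), (0.68, [137, 185, 155, 209]), (0.63, [181, 169, 197, 195]), (0.51, [274, 168, 331, 229]), (0.43, [170, 190, 175, 217])]
pliers [(0.95, [273, 166, 333, 227])]
handle [(0.47, [303, 167, 313, 210])]
tag_done [(0.69, [209, 174, 223, 200])]
glue [(0.83, [211, 222, 232, 263])]
cup [(0.78, [133, 159, 160, 190])]
screwdriver [(0.52, [359, 206, 396, 247]), (0.24, [165, 187, 179, 216])]
```

```bash
python3 -c "
import cv2,numpy as np
a=cv2.imread('pics/top.png');print(a.shape)"
```

```text
(576, 768, 3)
```

View pics/top.png

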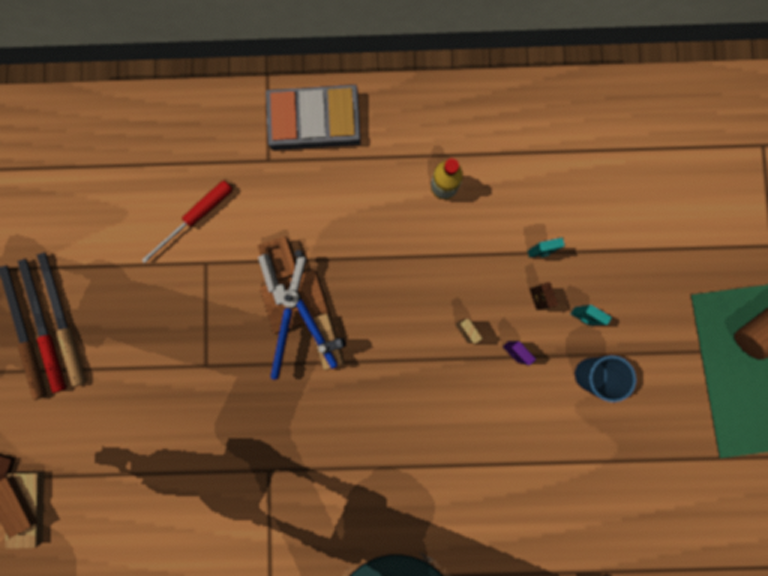

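View pics/scene.png

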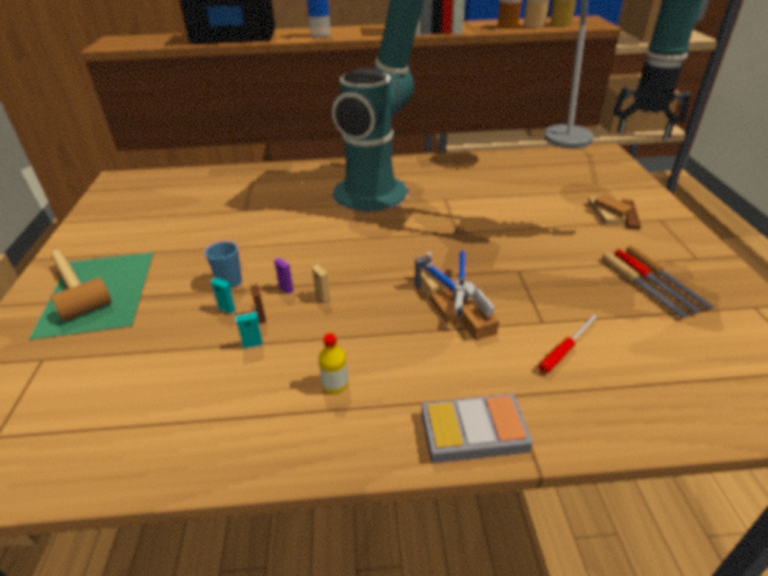

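Top view: the candidates are the walnut block at (545,296), turquoise at (547,246) and (593,315), purple at (520,352), and pale at (470,330). The brown one at (545,296), i.e. raw pixel (363,197), fits "dark walnut". The pliers pin is at about (290,298), with the free handle's end at (275,376). Next I'll work out rough positions and get the wrist camera pose.

Run:
```python
from h import *
p=read_camera("top");st=status.read_state();save(p,"crop1.png",(295,145,435,275),5)
for n,uv,z in[("tagtop",(362,198),.076),("pin",(192,198),.06),("hend",(183,250),.05),("clampend",(222,240),.05),("jawL",(176,172),.06),("jawR",(200,173),.06),("hend2",(182,252),.056)]: print(n,np.round(onz(p,uv,z),3))
w=read_camera("wrist");print(np.round(w["mount"],3).tolist(),np.round(w["intrinsics"],1).tolist());print(st)
print(np.round(p["intrinsics"],1).tolist())
```

```text
tagtop [ 0.526 -0.251  0.076]
pin [0.54  0.159 0.06 ]
hend [0.413 0.185 0.05 ]
clampend [0.435 0.089 0.05 ]
jawL [0.605 0.197 0.06 ]
jawR [0.601 0.138 0.06 ]
hend2 [0.409 0.186 0.056]
[[0.001, 0.955, 0.295, 0.077], [1.0, -0.001, 0.001, 0.0], [0.001, 0.295, -0.955, -0.143], [0.0, 0.0, 0.0, 1.0]] [[281.2, 0.0, 254.3], [0.0, 281.2, 190.1], [0.0, 0.0, 1.0]]
{'time': 0.85, 'q': array([ 1.10905382e+00,  2.63830845e-01,  1.60399943e+00, -1.93459009e-05,
        1.27369159e+00, -3.69093754e-02]), 'joint_vel': array([-0.00021526, -0.00053913,  0.0005725 , -0.00031819,  0.00090445,
        0.00051114]), 'joint_torque': array([-2.09821432e-03, -5.15013206e+01, -3.67722487e+01, -2.17206230e-04,
        3.74308675e-04,  1.13170955e-05]), 'tool_pos': array([0.27822687, 0.61499085, 0.23132667]), 'tcp_rot': array([6.62303090e-01, 3.07095044e+00, 1.00583084e-04]), 'wrist_force': array([ 0.39742983, -0.40331898,  0.3161218 ]), 'torque': array([-0.0222033 , -0.00996508, -0.02552227]), 'grip_force': 0.0, 'width': 0.9945493817617198}
[[347.5, 0.0, 256.6], [0.0, 347.5, 196.6], [0.0, 0.0, 1.0]]
```

View pics/crop1.png

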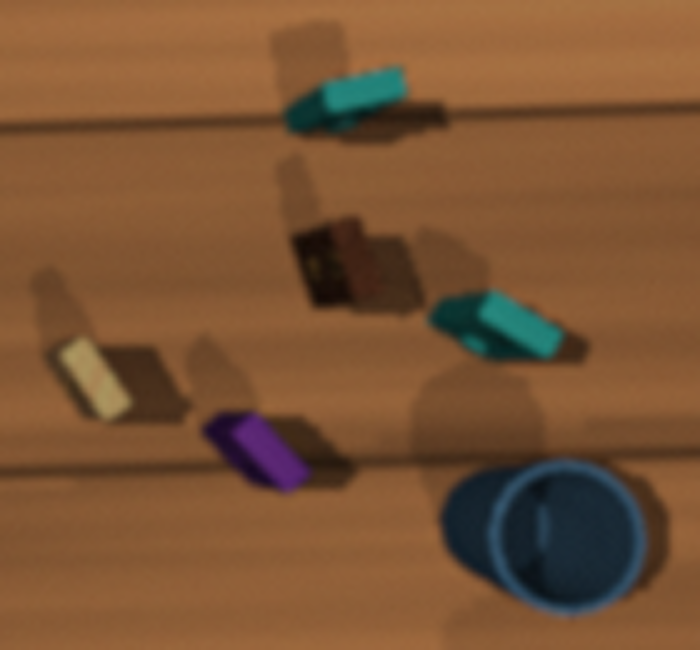

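The enlarged crop shows the only dark walnut block at crop (335,262), with its brass-coloured face on the left, roughly world +y. The turquoise and purple blocks are clearly different. First I'll fly over the pliers and look from close up.

{"name": "drive_tool", "arguments": {
  "rows": [
    [0, 0, 0, -0.026, -0.02, 0, 1],
    [0, 0, 0, -0.026, -0.02, 0, 1],
    [0, 0, 0, -0.026, -0.02, 0, 1],
    [0, 0, 0, -0.026, -0.02, 0, 1],
    [0, 0, 0, -0.026, -0.02, 0, 1],
    [0, 0, 0, -0.026, -0.02, 0, 1],
    [0, 0, 0, -0.026, -0.02, 0, 1],
    [0, 0, 0, -0.026, -0.02, 0, 1]
  ]
}}

```text
time: 1.57
tool_pos: [0.4022, 0.3821, 0.2315]
tcp_rot: [0.662, 3.071, 0.001]
wrist_force: [-0.1, 0.6, 0.6]
width: 1.002
grip_force: 0.0
```

{"name": "drive_tool", "arguments": {
  "rows": [
    [0, 0, 0, -0.026, -0.02, 0, 1],
    [0, 0, 0, -0.026, -0.02, 0, 1],
    [0, 0, 0, -0.026, -0.02, 0, 1],
    [0, 0, 0, -0.026, -0.02, 0, 1],
    [0, 0, 0, -0.026, -0.02, 0, 1],
    [0, 0, 0, -0.026, -0.02, 0, 1],
    [0, 0, 0, -0.026, -0.02, 0, 1],
    [0, 0, 0, 0, 0, 0, 1]
  ]
}}

```text
time: 2.23
tool_pos: [0.5123, 0.1764, 0.2316]
tcp_rot: [0.668, 3.067, -0.003]
wrist_force: [-0.4, 0.2, -0.1]
width: 1.0
grip_force: 0.0
```

Run:
```python
from h import *
st=status.read_state();p=read_camera("wrist");save(p,"w1.png",s=1.5)
print(st["time"],st["tool_pos"],st["tcp_rot"])
import pickle;pickle.dump((st,p),open("w1.pkl","wb"))
for n in["pliers","handle","nest"]:
    try: print(n,[(round(m["score"],2),m["bbox"]) for m in masks_of(p,n)])
    except Exception as e: print(n,e)
```

```text
2.2333 [0.51226076 0.17636749 0.23160492] [ 6.68354238e-01  3.06714077e+00 -2.98907058e-03]
pliers [(0.9, [146.6, 77.8, 318.1, 257.3])]
handle [(0.92, [219.4, 80.4, 267.8, 256.9])]
nest [(0.91, [146.0, 79.6, 316.9, 257.4])]
```

View pics/w1.png

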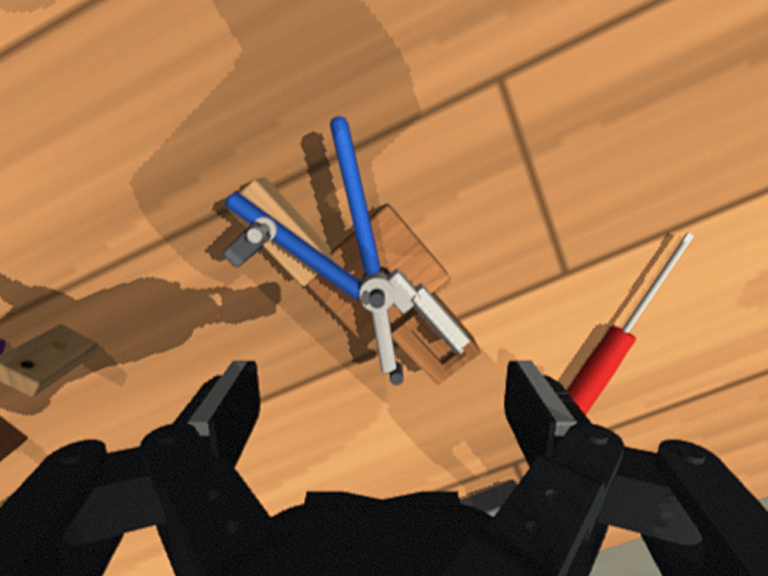

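The wrist view shows the pin at (374,292), the free handle's tip at (339,121), the die at (396,373) and the pocket near (437,345). I'll fit the pliers' pose to these and overlay it on the picture.

Run:
```python
from h import *
import pickle
from scipy.optimize import least_squares
st,p=pickle.load(open("w1.pkl","rb"))
ms=masks_of(read_camera("wrist"),"handle")[0]["mask"]
pin=np.array([374.5,292])/1.5
for z in(.056,.061,.066): print("pin",z,onz(p,pin,z,st)[:2])
ys,xs=np.nonzero(ms); X=np.array([onz(p,(u+.5,v+.5),.056,st)[:2] for u,v in zip(xs,ys)])
c=X.mean(0);d=np.linalg.svd(X-c,full_matrices=0)[2][0]; d*=-np.sign(d[0])
t=(X-c)@d;print("handle",c,np.degrees(np.arctan2(d[1],d[0])),c+d*t.max(),t.min(),t.max())
# blue handle only
hsv=cv2.cvtColor(p["color"],cv2.COLOR_RGB2HSV);b=ms&(cv2.inRange(hsv,(105,120,60),(130,255,255))>0)
ys,xs=np.nonzero(b);X=np.array([onz(p,(u+.5,v+.5),.053,st)[:2] for u,v in zip(xs,ys)])
c=X.mean(0);d=np.linalg.svd(X-c,full_matrices=0)[2][0]; d*=-np.sign(d[0]);t=(X-c)@d
a=np.arctan2(d[1],d[0]);yaw=a-np.pi+.5;tip=c+d*t.max();o=tip-d*.135
print("blue yaw",np.degrees(yaw),"tip",tip,"pin by tip",o)
def draw(o,yaw,name):
    im=cv2.resize(cv2.cvtColor(p["color"],cv2.COLOR_RGB2BGR)[60:280,130:350],None,fx=2.7,fy=2.7,interpolation=cv2.INTER_CUBIC)
    r=R.from_euler("z",yaw).as_matrix()
    def L(P,col,cl=True):
        q=proj(p,np.array(P)@r.T+[*o,0],st); q=((q-[130,60]+.0)*2.7).astype(int);cv2.polylines(im,[q.reshape(-1,1,2)],cl,col,1)
    n=np.array([.0735,.004])
    for z,col in((.036,(0,255,0)),(.022,(0,255,255))): L([[n[0]+i*.022,n[1]+j*.010,z] for i,j in((1,1),(1,-1),(-1,-1),(-1,1))],col)
    L([[0,0,.061],[-.135*np.cos(.5),.135*np.sin(.5),.056]],(0,0,255),False)
    cv2.imwrite("pics/"+name,im)
o2=onz(p,pin,.061,st)[:2]
draw((o+o2)/2,yaw,"ov1.png");print((o+o2)/2)
```

```text
pin 0.056 [0.53529193 0.1595342 ]
pin 0.061 [0.53383133 0.16031062]
pin 0.066 [0.53237073 0.16108703]
handle [0.51084713 0.16136077] 166.40593060940637 [0.41111521 0.18547754] -0.11630971837005327 0.10260640380286894
blue yaw 15.116549965119134 tip [0.41164329 0.18780269] pin by tip [0.54289597 0.15621577]
[0.53836365 0.15826319]
```

View pics/ov1.png

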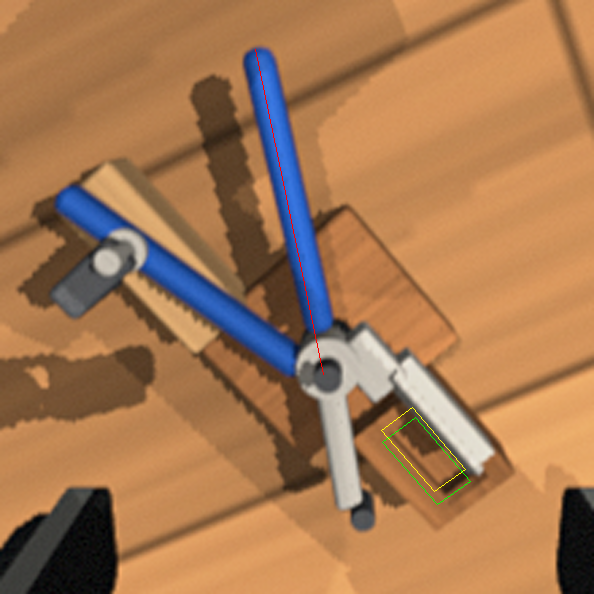

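The overlay is nearly right, with a small error in angle and pin. I'll look down on the pocket from closer, with the tool turned the way I'll need it for the tag.

{"name": "drive_tool", "arguments": {
  "rows": [
    [0, 0, 7, 0, 0, 0, 1],
    [0, 0, 7, 0, 0, 0, 1],
    [0, 0, 7, 0, 0, 0, 1],
    [0, 0, 7, 0, 0, 0, 1],
    [0, 0, 7, 0, 0, 0, 1],
    [0, 0, 7, 0, 0, 0, 1],
    [0, 0, 7, 0, 0, 0, 1],
    [0, 0, 7, 0, 0, 0, 1]
  ]
}}

```text
time: 3.2
tool_pos: [0.5093, 0.1823, 0.2313]
tcp_rot: [-2.031, -2.397, -0.0]
wrist_force: [-0.2, -0.6, -0.2]
width: 0.996
grip_force: 0.0
```

{"name": "drive_tool", "arguments": {
  "rows": [
    [0, 0, 7, 0, 0, 0, 1],
    [0, 0, 7, 0, 0, 0, 1],
    [0, 0, 7, 0, 0, 0, 1],
    [0, 0, 7, 0, 0, 0, 1],
    [0, 0, 7, 0, 0, 0, 1],
    [0, 0, 7, 0, 0, 0, 1],
    [0, 0, 7, 0, 0, 0, 1],
    [0, 0, 7, 0, 0, 0, 1]
  ]
}}

```text
time: 3.87
tool_pos: [0.5093, 0.1823, 0.2313]
tcp_rot: [-2.918, -1.163, -0.0]
wrist_force: [0.1, -0.2, -0.1]
width: 0.996
grip_force: 0.0
```

{"name": "drive_tool", "arguments": {
  "rows": [
    [0, 0, 7, 0, 0, 0, 1],
    [0, 0, 7, 0, 0, 0, 1],
    [0, 0, 7, 0, 0, 0, 1],
    [0, 0, 7, 0, 0, 0, 1],
    [0, 0, 0, 0.024, 0.005, 0.022, 0.5],
    [0, 0, 0, 0.024, 0.005, 0.022, 0.5],
    [0, 0, 0, 0.024, 0.005, 0.022, 0.5],
    [0, 0, 0, 0.024, 0.005, 0.022, 0.5]
  ]
}}

```text
time: 4.53
tool_pos: [0.6083, 0.1894, 0.1427]
tcp_rot: [-3.111, -0.432, -0.001]
wrist_force: [0.6, 0.3, 0.9]
width: 0.501
grip_force: 0.0
```

{"name": "drive_tool", "arguments": {
  "rows": [
    [0, 0, 0, 0, 0, 0, 0.5],
    [0, 0, 0, 0, 0, 0, 0.5]
  ]
}}

```text
time: 4.7
tool_pos: [0.6063, 0.1885, 0.1404]
tcp_rot: [3.112, 0.43, -0.009]
wrist_force: [-0.4, 0.3, -0.2]
width: 0.498
grip_force: 0.0
```

Run:
```python
from h import *
st=status.read_state();p=read_camera("wrist");save(p,"w2.png",s=1.5)
print(st["time"],st["tool_pos"],st["tcp_rot"],st["q"])
import pickle;pickle.dump((st,p),open("w2.pkl","wb"))
```

```text
4.7 [0.60632171 0.18845424 0.14037667] [ 3.11154192  0.43012152 -0.00852208] [2.61998476e-01 2.61726219e-01 1.78029983e+00 2.53988626e-04
 1.10500672e+00 1.55795277e+00]
```

View pics/w2.png

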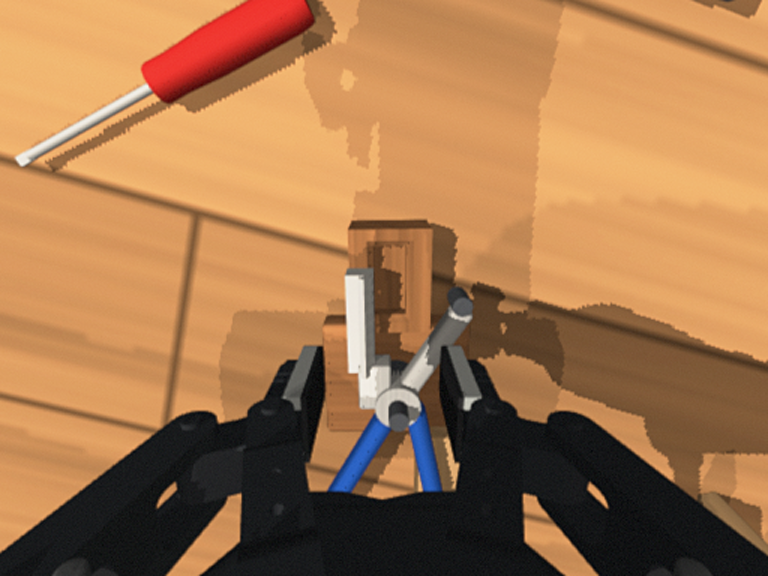

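The view shows the pocket at about (390,278), the pin at (399,414), the die at (460,303) and the still jaw on the left. I'll crop tightly to get the corners.

Run:
```python
from h import *
import pickle
st,p=pickle.load(open("w2.pkl","rb"))
x0,y0,s=215,135,4.5
im=cv2.resize(cv2.cvtColor(p["color"],cv2.COLOR_RGB2BGR)[y0:y0+130,x0:x0+110],None,fx=s,fy=s,interpolation=cv2.INTER_CUBIC)
o=np.array([.5384,.1583]);yaw=np.radians(15.1);r=R.from_euler("z",yaw).as_matrix()
big=im.copy()
for hx,hy,z,col in((.022,.010,.036,(0,255,0)),(.022,.01,.022,(0,255,255))):
    P=[[.0735+i*hx,.004+j*hy,z] for i,j in((1,1),(1,-1),(-1,-1),(-1,1))]
    q=((proj(p,np.array(P)@r.T+[*o,0],st)-[x0,y0]+.5)*s).astype(int);print(q.tolist());cv2.polylines(big,[q.reshape(-1,1,2)],True,col,1)
big=cv2.convertScaleAbs(big,alpha=1.3)
cv2.imwrite("pics/ov2.png",big)
```

```text
[[172, 130], [272, 131], [265, 337], [170, 336]]
[[172, 116], [268, 117], [261, 314], [170, 313]]
```

View pics/ov2.png

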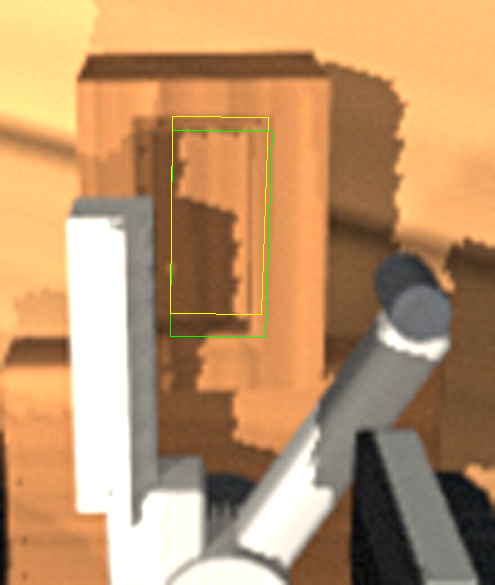

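Run:
```python
from h import *
import pickle
st,p=pickle.load(open("w2.pkl","rb"))
f=lambda x,y,z:onz(p,(215+x/4.5-.5,135+y/4.5-.5),z,st)[:2]
B=[f(78,80,.036),f(330,80,.036),f(323,390,.036)]
print("block",np.round(B,4));e=B[1]-B[0];print("yaw far edge",np.degrees(np.arctan2(e[1],e[0]))+90)
e=B[1]-B[2];print("yaw right edge",np.degrees(np.arctan2(e[1],e[0])),"size",np.linalg.norm(B[0]-B[1]),np.linalg.norm(e))
C=[f(133,117,.036),f(265,117,.036)];e=C[1]-C[0];print("chamfer",C,np.linalg.norm(e))
print("pinw2",[onz(p,(265.7,276),z,st)[:2] for z in(.061,.066)])
J=[f(75,512,.06),f(67,215,.06)];e=J[1]-J[0];print("jaw yaw",np.degrees(np.arctan2(e[1],e[0])))
# nest estimates
yaw=np.radians(15.8);ex=np.array([np.cos(yaw),np.sin(yaw)]);ey=np.array([-ex[1],ex[0]])
for X in B+C:print(np.round([X@ex,X@ey],4))
for o in([.5384,.1583],onz(p,(265.7,276),.061,st)[:2]): n=np.array(o)+.0735*ex+.004*ey;print("nest",n,n@ex,n@ey)
# same for inner edges: left, right at z .03, far end .033, near
for q in((152,230,.033),(248,230,.033),(200,133,.033),(200,332,.033)):
    X=f(*q);print("in",np.round([X@ex,X@ey],4))
# w1 image cross-check
st1,p1=pickle.load(open("w1.pkl","rb"))
print("TCP axis",st["tool_pos"][:2]@ex, st["tool_pos"][:2]@ey)
n=B and np.array([.6085,.184]);
```

```text
block [[0.6317 0.2173]
 [0.6452 0.1696]
 [0.5816 0.1507]]
yaw far edge 15.795377919993754
yaw right edge 16.579454686582366 size 0.04954725147557112 0.0663105876843624
chamfer [array([0.62748558, 0.20495875]), array([0.63461407, 0.17976032])] 0.026187334991132814
pinw2 [array([0.53409702, 0.1581489 ]), array([0.53736056, 0.15931476])]
jaw yaw 15.73333316618898
[0.667  0.0371]
[ 0.667  -0.0125]
[ 0.6007 -0.0134]
[0.6596 0.0264]
[6.596e-01 2.000e-04]
nest [0.6080339  0.18216147] 0.6346601308226901 0.00972342336904064
nest [0.60373092 0.18201037] 0.6304785842244646 0.010749643759957933
in [0.6353 0.0228]
in [0.6353 0.003 ]
in [0.6557 0.013 ]
in [0.6127 0.0128]
TCP axis 0.634726026185313 0.016244637733517392
```

The pocket's inner rectangle measures 43 × 19.8 mm, which matches the description, so the nest is at about (0.607, 0.185) with yaw about 15.8°. Next, the tag.

{"name": "drive_tool", "arguments": {
  "rows": [
    [0, 0, 0, -0.016, 0.033, -0.004, 0.5],
    [0, 0, 0, -0.016, 0.033, -0.004, 0.5],
    [0, 0, 0, -0.016, 0.033, -0.004, 0.5],
    [0, 0, 0, -0.016, 0.033, -0.004, 0.5],
    [0, 0, 0, -0.016, 0.034, -0.004, 0.5],
    [0, 0, 0, -0.016, 0.034, -0.004, 0.5],
    [0, 0, 0, -0.016, 0.034, -0.004, 0.5],
    [0, 0, 0, -0.016, 0.034, -0.004, 0.5]
  ]
}}

```text
time: 5.42
tool_pos: [0.5564, -0.1057, 0.1782]
tcp_rot: [3.111, 0.43, 0.006]
wrist_force: [1.2, 0.5, 0.7]
width: 0.505
grip_force: 0.0
```

{"name": "drive_tool", "arguments": {
  "rows": [
    [0, 0, 0, -0.016, 0.034, 0, 0.5],
    [0, 0, 0, -0.016, 0.034, 0, 0.5],
    [0, 0, 0, -0.016, 0.034, 0, 0.5],
    [0, 0, 0, -0.016, 0.034, 0, 0.5],
    [0, 0, 0, 0, 0, 0, 0.5],
    [0, 0, 0, 0, 0, 0, 0.5]
  ]
}}

```text
time: 5.92
tool_pos: [0.5318, -0.2545, 0.1776]
tcp_rot: [3.111, 0.423, 0.004]
wrist_force: [0.2, 0.3, 0.8]
width: 0.499
grip_force: 0.0
```

Run:
```python
from h import *
st=status.read_state();p=read_camera("wrist")
print(st["time"],st["tool_pos"],st["tcp_rot"])
import pickle;pickle.dump((st,p),open("w3.pkl","wb"))
for m in masks_of(p,"tag"):
    c=np.array(p["color"])[m["mask"]].mean(0).astype(int);print(m["score"],m["bbox"],c)
save(p,"w3.png",s=1.5)
```

```text
5.9167 [ 0.53175937 -0.25448561  0.17759626] [3.11123098 0.42327543 0.00447152]
0.94 [299.3, 201.4, 347.8, 262.9] [ 37 107  98]
0.87 [266.7, 95.0, 322.2, 120.9] [ 56 175 161]
0.84 [176.7, 217.7, 209.9, 258.7] [75 37 89]
0.63 [253.5, 156.2, 274.0, 215.2] [106  66  42]
```

View pics/w3.png

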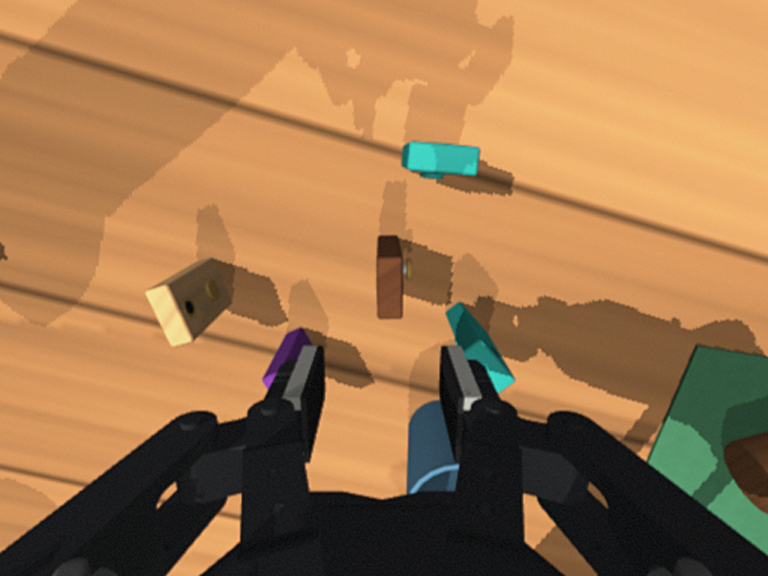

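In this view the walnut tag is at (390,278), and something brass sticks out on its right, the world −y side. That contradicts my first guess, so I'll check it with an enlarged crop from two cameras.

Run:
```python
from h import *
import pickle
st,p=pickle.load(open("w3.pkl","rb"));s=read_camera("scene");t=read_camera("top")
c=lambda p,b:cv2.resize(cv2.cvtColor(p["color"],cv2.COLOR_RGB2BGR)[b[1]:b[3],b[0]:b[2]],(380,480) if p["shot"]!=t["shot"] else (380,480),interpolation=cv2.INTER_CUBIC)
im=np.hstack([c(p,(232,145,296,226)),c(s,(157,183,189,223))]);cv2.imwrite("pics/cmp.png",cv2.convertScaleAbs(im,alpha=1.4))
```

```text
(no output)
```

View pics/cmp.png

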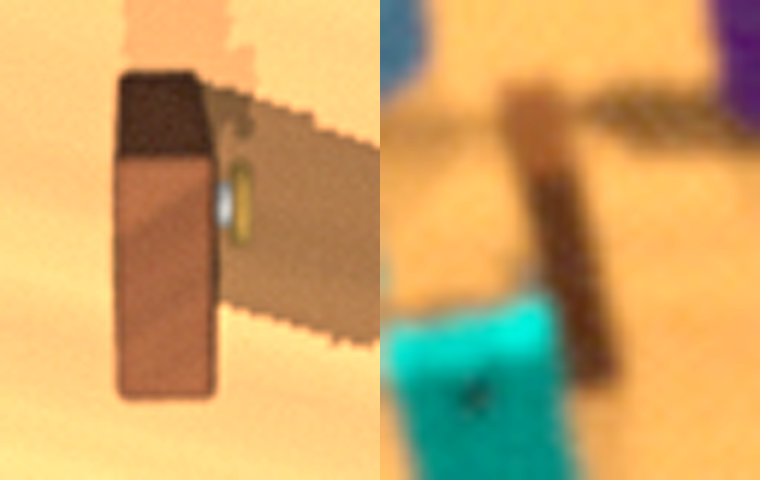

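The crop settles it: the silver stud with its brass cap is on the right, the world −y side. The tag already faces the way the pocket needs, so no half turn. Now I'll measure the tag's top face.

Run:
```python
from h import *
import pickle
st,p=pickle.load(open("w3.pkl","rb"))
Q=[onz(p,(232+x/5.94-.5,145+y/5.93-.5),.076,st)[:2] for x,y in((119,157),(214,157),(215,399),(118,399))]
Q=np.array(Q);c=Q.mean(0);print(Q.round(4),c)
e=(Q[0]+Q[1]-Q[2]-Q[3])/2;print("yaw",np.degrees(np.arctan2(e[1],e[0])),np.linalg.norm(e),np.linalg.norm(Q[0]-Q[1]))
M=R.from_rotvec(st["tcp_rot"]).as_matrix();print("tool yaw",np.degrees(np.arctan2(M[1,0],M[0,0])),"shift",M.T@(np.array([*c,.045])-st["tool_pos"]))
```

```text
[[ 0.547  -0.2469]
 [ 0.5508 -0.2607]
 [ 0.5133 -0.2718]
 [ 0.5093 -0.2571]] [ 0.53010872 -0.25914988]
yaw 15.860477951045182 0.039109355516893006 0.014290658662672448
tool yaw 15.494927214096291 shift [-0.00318059  0.00377982  0.13259655]
```

{"name": "drive_tool", "arguments": {
  "rows": [
    [0, 0, -0.3, -0.0032, 0.0038, 0.02, 0.38],
    [0, 0, 0, 0, 0, 0.02, 0.38],
    [0, 0, 0, 0, 0, 0.02, 0.38],
    [0, 0, 0, 0, 0, 0.02, 0.38],
    [0, 0, 0, 0, 0, 0.02, 0.38],
    [0, 0, 0, 0, 0, 0.016, 0.38],
    [0, 0, 0, 0, 0, 0.016, 0.38],
    [0, 0, 0, 0, 0, 0, 0.38]
  ]
}}

```text
time: 6.78
tool_pos: [0.5275, -0.2546, 0.0398]
tcp_rot: [-3.107, -0.439, 0.008]
wrist_force: [-0.7, -0.4, -0.4]
width: 0.378
grip_force: 0.0
```

{"name": "drive_tool", "arguments": {
  "rows": [
    [0, 0, 0, 0, 0, 0, 0.38],
    [0, 0, 0, 0, 0, 0, 0.1],
    [0, 0, 0, 0, 0, 0, 0.1],
    [0, 0, 0, 0, 0, 0, 0.1],
    [0, 0, 0, 0, 0, 0, 0.1],
    [0, 0, 0, 0, 0, 0, 0.1]
  ],
  "force": 30
}}

```text
time: 7.28
tool_pos: [0.5306, -0.258, 0.0444]
tcp_rot: [3.11, 0.436, 0.002]
wrist_force: [-0.5, 0.8, 2.1]
width: 0.182
grip_force: 33.8
```

{"name": "drive_tool", "arguments": {
  "rows": [
    [0, 0, 0, 0, 0, -0.015, 0.1],
    [0, 0, 0, 0, 0, -0.025, 0.1],
    [0, 0, 0, 0, 0, -0.03, 0.1],
    [0, 0, 0, 0, 0, -0.03, 0.1],
    [0, 0, 0, 0, 0, -0.03, 0.1],
    [0, 0, 0, 0.01, -0.02, 0, 0.1],
    [0, 0, 0, 0.015, -0.031, 0, 0.1],
    [0, 0, 0, 0.015, -0.031, 0, 0.1]
  ]
}}

```text
time: 7.95
tool_pos: [0.5463, -0.1681, 0.1747]
tcp_rot: [3.111, 0.432, 0.004]
wrist_force: [0.7, 0.8, -1.1]
width: 0.184
grip_force: 33.2
```

{"name": "drive_tool", "arguments": {
  "rows": [
    [0, 0, 0, 0.015, -0.031, 0, 0.1],
    [0, 0, 0, 0.015, -0.031, 0, 0.1],
    [0, 0, 0, 0.015, -0.031, 0, 0.1],
    [0, 0, 0, 0.015, -0.031, 0, 0.1],
    [0, 0, 0, 0.015, -0.031, 0, 0.1],
    [0, 0, 0, 0.015, -0.031, 0, 0.1],
    [0, 0, 0, 0.015, -0.031, 0, 0.1],
    [0, 0, 0, 0.015, -0.031, 0, 0.1]
  ]
}}

```text
time: 8.62
tool_pos: [0.5928, 0.105, 0.1734]
tcp_rot: [3.111, 0.436, 0.0]
wrist_force: [0.9, -0.1, -1.0]
width: 0.18
grip_force: 33.2
```

{"name": "drive_tool", "arguments": {
  "rows": [
    [0, 0, 0, 0.015, -0.031, 0, 0.1],
    [0, 0, 0, 0.015, -0.031, 0, 0.1],
    [0, 0, 0, 0.006, -0.013, 0, 0.1],
    [0, 0, 0, 0, 0, 0, 0.1],
    [0, 0, 0, 0, 0, 0, 0.1],
    [0, 0, 0, 0, 0, 0, 0.1]
  ]
}}

```text
time: 9.12
tool_pos: [0.6066, 0.1844, 0.173]
tcp_rot: [3.11, 0.436, -0.001]
wrist_force: [0.4, -1.0, -1.1]
width: 0.184
grip_force: 33.2
```

Run:
```python
from h import *
st=status.read_state();print(st["tool_pos"],st["tcp_rot"],st["width"],st["grip_force"])
M=R.from_rotvec(st["tcp_rot"]).as_matrix();print("yaw",np.degrees(np.arctan2(M[1,0],M[0,0])),"shift",M.T@(np.array([.6077,.1855,.110])-st["tool_pos"]))
```

```text
[0.60657643 0.18444707 0.17301033] [ 3.11035382e+00  4.35700042e-01 -1.38110252e-03] 0.18410602480244292 33.23148965835571
yaw 15.948251451979013 shift [ 0.00143212 -0.0007503   0.0630084 ]
```

{"name": "drive_tool", "arguments": {
  "rows": [
    [0, 0, 0, 0.0014, -0.0012, 0.015, 0.1],
    [0, 0, 0, 0, 0, 0.02, 0.1],
    [0, 0, 0, 0, 0, 0.02, 0.1],
    [0, 0, 0, 0, 0, 0.015, 0.1],
    [0, 0, 0, 0, 0, 0.01, 0.1],
    [0, 0, 0, 0, 0, 0.004, 0.1],
    [0, 0, 0, 0, 0, 0, 0.1],
    [0, 0, 0, 0, 0, 0, 0.1]
  ]
}}

```text
time: 9.78
tool_pos: [0.6083, 0.186, 0.0897]
tcp_rot: [3.11, 0.435, 0.0]
wrist_force: [0.1, -2.4, -1.4]
width: 0.179
grip_force: 33.1
```

{"name": "drive_tool", "arguments": {
  "rows": [
    [0, 0, 0, 0, 0, 0.003, 0.1],
    [0, 0, 0, 0, 0, 0.003, 0.1],
    [0, 0, 0, 0, 0, 0.003, 0.1],
    [0, 0, 0, 0, 0, 0.003, 0.1],
    [0, 0, 0, 0, 0, 0, 0.1],
    [0, 0, 0, 0, 0, 0, 0.1]
  ]
}}

```text
time: 10.28
tool_pos: [0.6093, 0.1865, 0.0778]
tcp_rot: [3.11, 0.437, 0.004]
wrist_force: [3.5, -6.0, -0.5]
width: 0.183
grip_force: 33.3
```

Something is pushing the tag sideways toward pliers −y with about 6 N, so the tag sits slightly too far to +y. I'll ease it over.

{"name": "drive_tool", "arguments": {
  "rows": [
    [0, 0, 0, 0, 0.001, 0, 0.1],
    [0, 0, 0, 0, 0.001, 0, 0.1],
    [0, 0, 0, 0, 0, 0, 0.1]
  ]
}}

```text
time: 10.53
tool_pos: [0.6079, 0.1856, 0.077]
tcp_rot: [-3.11, -0.435, 0.002]
wrist_force: [0.2, -0.4, -1.1]
width: 0.184
grip_force: 33.2
```

Run:
```python
from h import *
st=status.read_state();M=R.from_rotvec(st["tcp_rot"]).as_matrix();print(st["tool_pos"],"F tool",M.T@st["wrist_force"],"T",M.T@st["torque"],"yaw",np.degrees(np.arctan2(M[1,0],M[0,0])))
```

```text
[0.60794872 0.18562491 0.07696279] F tool [0.11851592 0.49978439 1.1043385 ] T [-0.0012696  -0.03276441 -0.01838846] yaw 15.93240291984628
```

Free of side load now. Descending the remaining ~11 mm.

{"name": "drive_tool", "arguments": {
  "rows": [
    [0, 0, 0, 0, 0, 0.003, 0.1],
    [0, 0, 0, 0, 0, 0.003, 0.1],
    [0, 0, 0, 0, 0, 0.002, 0.1],
    [0, 0, 0, 0, 0, 0, 0.1]
  ]
}}

```text
time: 10.87
tool_pos: [0.6076, 0.1852, 0.0682]
tcp_rot: [-3.111, -0.436, 0.003]
wrist_force: [-0.1, -0.0, -1.2]
width: 0.184
grip_force: 33.2
```

{"name": "drive_tool", "arguments": {
  "rows": [
    [0, 0, 0, 0, 0, 0.001, 0.1],
    [0, 0, 0, 0, 0, 0.001, 0.1],
    [0, 0, 0, 0, 0, 0, 0.1],
    [0, 0, 0, 0, 0, 0, 0.1]
  ]
}}

```text
time: 11.2
tool_pos: [0.6085, 0.1852, 0.0673]
tcp_rot: [-3.111, -0.436, -0.0]
wrist_force: [0.4, -0.3, -0.6]
width: 0.178
grip_force: 33.2
```

{"name": "drive_tool", "arguments": {
  "rows": [
    [0, 0, 0, 0, 0, 0.0005, 0.1],
    [0, 0, 0, 0, 0, 0, 0.25],
    [0, 0, 0, 0, 0, 0, 0.4],
    [0, 0, 0, 0, 0, 0, 0.4],
    [0, 0, 0, 0, 0, -0.01, 0.4],
    [0, 0, 0, 0, 0, -0.03, 0.4],
    [0, 0, 0, 0, 0, -0.03, 0.4],
    [0, 0, 0, 0, 0, -0.03, 0.4]
  ]
}}

```text
time: 11.87
tool_pos: [0.6081, 0.185, 0.1682]
tcp_rot: [3.111, 0.436, -0.001]
wrist_force: [-0.1, -0.6, 0.1]
width: 0.402
grip_force: 0.0
```

{"name": "drive_tool", "arguments": {
  "rows": [
    [0, 0, 0, 0, 0, 0, 0],
    [0, 0, 0, 0, 0, 0, 0],
    [0, 0, 0, 0, 0, 0, 0],
    [0, 0, 0, 0, 0, 0, 0]
  ]
}}

```text
time: 12.2
tool_pos: [0.6074, 0.1848, 0.1655]
tcp_rot: [3.111, 0.436, -0.004]
wrist_force: [0.2, -0.1, -0.3]
width: -0.003
grip_force: 0.0
```

Run:
```python
from h import *
import pickle
st=status.read_state();p=read_camera("wrist");pickle.dump((st,p),open("w4.pkl","wb"))
print(st["time"],st["tool_pos"],st["tcp_rot"],st["width"])
for n in("tag","handle"): print(n,[(round(m["score"],2),m["bbox"]) for m in masks_of(p,n)])
a=cv2.cvtColor(p["color"],cv2.COLOR_RGB2BGR)[100:384,180:360]
im=cv2.resize(a,None,fx=2.1,fy=2.1,interpolation=cv2.INTER_CUBIC)
s=cv2.cvtColor(read_camera("scene")["color"],cv2.COLOR_RGB2BGR)[140:240,260:350]
im=np.hstack([im,cv2.resize(s,(400,im.shape[0]),interpolation=cv2.INTER_CUBIC)]);print(im.shape);cv2.imwrite("pics/w4.png",im)
```

```text
12.2 [0.60739821 0.18484209 0.16547069] [ 3.11087016  0.43610164 -0.00387344] -0.003245538949410766
tag [(0.67, [244.9, 162.1, 269.8, 224.6]), (0.43, [495.8, 350.7, 512.0, 384.0])]
handle [(0.64, [266.2, 183.2, 305.1, 235.4])]
(596, 778, 3)
```

View pics/w4.png

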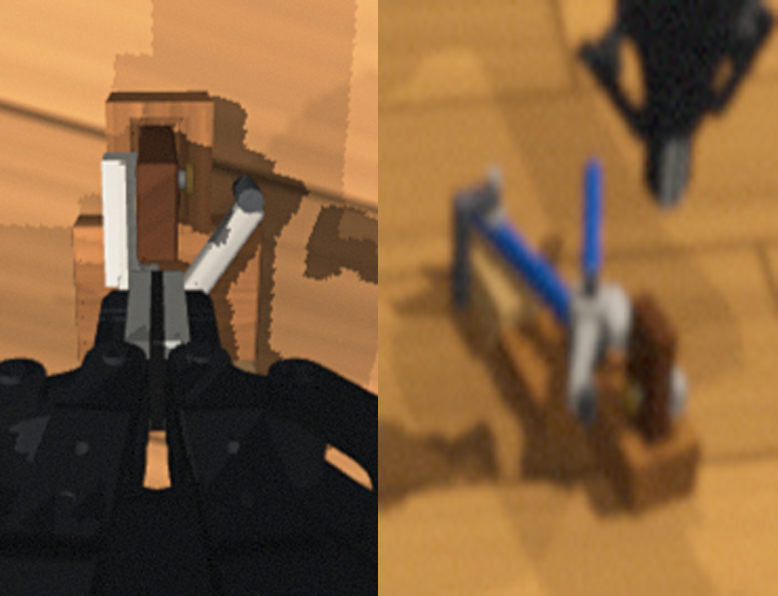

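The tag stands in its pocket at (158,200) with its brass button at (185,180) facing the die at (247,190), and the handle is open. Next I'll bring the shut fingers to the outer side of the free handle, near its end.

{"name": "drive_tool", "arguments": {
  "rows": [
    [0, 0, 0, -0.0257, -0.0137, 0, 0],
    [0, 0, 0, -0.0257, -0.0137, 0, 0],
    [0, 0, 0, -0.0257, -0.0137, 0, 0],
    [0, 0, 0, -0.0257, -0.0137, 0, 0],
    [0, 0, 0, -0.0257, -0.0137, 0, 0],
    [0, 0, 0, -0.0257, -0.0137, 0, 0],
    [0, 0, 0, 0, 0, 0, 0],
    [0, 0, 0, 0, 0, 0, 0]
  ],
  "force": 60
}}

```text
time: 13.07
tool_pos: [0.4362, 0.2218, 0.1662]
tcp_rot: [3.11, 0.439, -0.001]
wrist_force: [0.6, -0.8, -0.3]
width: -0.003
grip_force: 0.0
```

{"name": "drive_tool", "arguments": {
  "rows": [
    [0, 0, 0, 0, 0, 0.0215, 0],
    [0, 0, 0, 0, 0, 0.0215, 0],
    [0, 0, 0, 0, 0, 0.0215, 0],
    [0, 0, 0, 0, 0, 0.0215, 0],
    [0, 0, 0, 0, 0, 0.0215, 0],
    [0, 0, 0, 0, 0, 0.02, 0],
    [0, 0, 0, 0, 0, 0, 0],
    [0, 0, 0, 0, 0, 0, 0]
  ]
}}

```text
time: 13.73
tool_pos: [0.4374, 0.2211, 0.0381]
tcp_rot: [3.11, 0.435, -0.005]
wrist_force: [-1.3, 0.3, 0.4]
width: 0.003
grip_force: 0.0
```

```bash
cat > g.py <<'E'
from h import *
st=status.read_state();M=R.from_rotvec(st["tcp_rot"]).as_matrix();P=np.array([.5384,.1613])
c=st["tool_pos"][:2]+M[:2,:2]@[-.011,.0145];v=c-P
print("t",st["time"],"pos",st["tool_pos"].round(4),"F world",st["wrist_force"].round(1),"corner az",np.degrees(np.arctan2(v[1],v[0])),"r",np.linalg.norm(v),"open face at r sinus: handle az 167.2")
t=np.array([-v[1],v[0]])/np.linalg.norm(v);print("1mm tangent in tool",M[:2,:2].T@t, "F along push", -st["wrist_force"][:2]@t)
E
python3 g.py
```

```text
t 13.7333 pos [0.4374 0.2211 0.0381] F world [-1.3  0.3  0.4] corner az 158.31327752451412 r 0.11580753557591057 open face at r sinus: handle az 167.2
1mm tangent in tool [-0.6103381   0.79213736] F along push -0.22622553663930856
```

{"name": "drive_tool", "arguments": {
  "rows": [
    [0, 0, 0, -0.001, 0.0018, 0, 0],
    [0, 0, 0, -0.001, 0.0018, 0, 0],
    [0, 0, 0, -0.001, 0.0018, 0, 0],
    [0, 0, 0, -0.001, 0.0018, 0, 0],
    [0, 0, 0, -0.0005, 0.0009, 0, 0],
    [0, 0, 0, -0.0005, 0.0009, 0, 0],
    [0, 0, 0, 0, 0, 0, 0],
    [0, 0, 0, 0, 0, 0, 0]
  ]
}}

```text
time: 14.4
tool_pos: [0.4353, 0.2117, 0.0395]
tcp_rot: [-3.111, -0.436, -0.001]
wrist_force: [-0.8, 0.3, 0.0]
width: 0.004
grip_force: 0.0
```

{"name": "drive_tool", "arguments": {
  "rows": [
    [0, 0, 0, -0.0005, 0.0009, 0, 0],
    [0, 0, 0, -0.0005, 0.0009, 0, 0],
    [0, 0, 0, -0.0005, 0.0009, 0, 0],
    [0, 0, 0, -0.0005, 0.0009, 0, 0],
    [0, 0, 0, 0, 0, 0, 0],
    [0, 0, 0, 0, 0, 0, 0]
  ]
}}

```text
time: 14.9
tool_pos: [0.4343, 0.2076, 0.0392]
tcp_rot: [3.111, 0.436, -0.0]
wrist_force: [1.0, 0.4, -0.2]
width: -0.002
grip_force: 0.0
```

```bash
python3 g.py
```

```text
t 14.9 pos [0.4343 0.2076 0.0392] F world [ 1.   0.4 -0.2] corner az 165.13258596228798 r 0.1144983464448456 open face at r sinus: handle az 167.2
1mm tangent in tool [-0.51240116  0.8587462 ] F along push 0.6457012947999771
```

{"name": "drive_tool", "arguments": {
  "rows": [
    [0, 0, 0, -0.0005, 0.0009, 0, 0],
    [0, 0, 0, -0.0005, 0.0009, 0, 0],
    [0, 0, 0, -0.0005, 0.0009, 0, 0],
    [0, 0, 0, -0.0005, 0.0009, 0, 0],
    [0, 0, 0, 0, 0, 0, 0],
    [0, 0, 0, 0, 0, 0, 0]
  ]
}}

```text
time: 15.4
tool_pos: [0.4335, 0.2039, 0.0394]
tcp_rot: [-3.111, -0.436, -0.0]
wrist_force: [0.9, 1.2, -0.4]
width: 0.002
grip_force: 0.8
```

{"name": "drive_tool", "arguments": {
  "rows": [
    [0, 0, 0, -0.0005, 0.0009, 0, 0],
    [0, 0, 0, -0.0005, 0.0009, 0, 0],
    [0, 0, 0, -0.0005, 0.0009, 0, 0],
    [0, 0, 0, -0.0005, 0.0009, 0, 0],
    [0, 0, 0, 0, 0, 0, 0],
    [0, 0, 0, 0, 0, 0, 0]
  ]
}}

```text
time: 15.9
tool_pos: [0.4325, 0.1996, 0.0393]
tcp_rot: [-3.111, -0.436, 0.0]
wrist_force: [0.3, 1.7, -0.9]
width: 0.001
grip_force: 0.9
```

```bash
python3 g.py
```

```text
t 15.9 pos [0.4325 0.1996 0.0393] F world [ 0.3  1.7 -0.9] corner az 169.25315846090763 r 0.11455138103456074 open face at r sinus: handle az 167.2
1mm tangent in tool [-0.44925126  0.89340545] F along push 1.6981359159016052
```

{"name": "drive_tool", "arguments": {
  "rows": [
    [0, 0, 0, -0.0004, 0.0009, 0, 0],
    [0, 0, 0, -0.0004, 0.0009, 0, 0],
    [0, 0, 0, -0.0004, 0.0009, 0, 0],
    [0, 0, 0, -0.0004, 0.0009, 0, 0],
    [0, 0, 0, 0, 0, 0, 0]
  ]
}}

```text
time: 16.32
tool_pos: [0.4317, 0.1956, 0.0392]
tcp_rot: [3.111, 0.436, -0.001]
wrist_force: [-0.9, 2.2, -0.4]
width: -0.003
grip_force: 0.9
```

{"name": "drive_tool", "arguments": {
  "rows": [
    [0, 0, 0, -0.0004, 0.0009, 0, 0],
    [0, 0, 0, -0.0004, 0.0009, 0, 0],
    [0, 0, 0, 0, 0, 0, 0]
  ]
}}

```text
time: 16.57
tool_pos: [0.4315, 0.1937, 0.0392]
tcp_rot: [3.111, 0.436, -0.001]
wrist_force: [-1.3, 2.5, 1.1]
width: -0.001
grip_force: 1.0
```

{"name": "drive_tool", "arguments": {
  "rows": [
    [0, 0, 0, -0.0004, 0.0009, 0, 0],
    [0, 0, 0, -0.0004, 0.0009, 0, 0],
    [0, 0, 0, -0.0004, 0.0009, 0, 0],
    [0, 0, 0, 0, 0, 0, 0]
  ]
}}

```text
time: 16.9
tool_pos: [0.4311, 0.1907, 0.0392]
tcp_rot: [3.111, 0.436, -0.0]
wrist_force: [-1.5, 2.3, 0.4]
width: 0.001
grip_force: 1.0
```

{"name": "drive_tool", "arguments": {
  "rows": [
    [0, 0, 0, -0.0004, 0.0009, 0, 0],
    [0, 0, 0, -0.0004, 0.0009, 0, 0],
    [0, 0, 0, -0.0004, 0.0009, 0, 0],
    [0, 0, 0, 0, 0, 0, 0]
  ]
}}

```text
time: 17.23
tool_pos: [0.4308, 0.1878, 0.0392]
tcp_rot: [3.111, 0.436, -0.0]
wrist_force: [-0.8, 2.7, -0.1]
width: -0.003
grip_force: 1.1
```

{"name": "drive_tool", "arguments": {
  "rows": [
    [0, 0, 0, -0.0003, 0.0009, 0, 0],
    [0, 0, 0, -0.0003, 0.0009, 0, 0],
    [0, 0, 0, -0.0003, 0.0009, 0, 0],
    [0, 0, 0, 0, 0, 0, 0]
  ]
}}

```text
time: 17.57
tool_pos: [0.4307, 0.185, 0.0393]
tcp_rot: [3.111, 0.436, -0.0]
wrist_force: [-1.1, 2.3, 0.2]
width: -0.0
grip_force: 1.1
```

{"name": "drive_tool", "arguments": {
  "rows": [
    [0, 0, 0, -0.0003, 0.0009, 0, 0],
    [0, 0, 0, -0.0003, 0.0009, 0, 0],
    [0, 0, 0, -0.0003, 0.0009, 0, 0],
    [0, 0, 0, 0, 0, 0, 0]
  ]
}}

```text
time: 17.9
tool_pos: [0.4305, 0.1821, 0.0392]
tcp_rot: [3.111, 0.436, -0.0]
wrist_force: [-1.2, 2.4, -0.3]
width: -0.001
grip_force: 1.1
```

{"name": "drive_tool", "arguments": {
  "rows": [
    [0, 0, 0, -0.0003, 0.0009, 0, 0],
    [0, 0, 0, -0.0003, 0.0009, 0, 0],
    [0, 0, 0, -0.0003, 0.0009, 0, 0],
    [0, 0, 0, 0, 0, 0, 0]
  ]
}}

```text
time: 18.23
tool_pos: [0.4304, 0.1793, 0.0392]
tcp_rot: [3.111, 0.436, -0.0]
wrist_force: [-2.6, 2.2, 0.1]
width: -0.003
grip_force: 1.2
```

{"name": "drive_tool", "arguments": {
  "rows": [
    [0, 0, 0, -0.0003, 0.001, 0, 0],
    [0, 0, 0, -0.0003, 0.001, 0, 0],
    [0, 0, 0, 0, 0, 0, 0]
  ]
}}

```text
time: 18.48
tool_pos: [0.4304, 0.1772, 0.0392]
tcp_rot: [3.111, 0.436, -0.0]
wrist_force: [-1.9, 2.7, -0.4]
width: 0.002
grip_force: 1.2
```

{"name": "drive_tool", "arguments": {
  "rows": [
    [0, 0, 0, -0.0003, 0.001, 0, 0],
    [0, 0, 0, -0.0003, 0.001, 0, 0],
    [0, 0, 0, 0, 0, 0, 0]
  ]
}}

```text
time: 18.73
tool_pos: [0.4304, 0.1751, 0.0393]
tcp_rot: [3.111, 0.436, -0.0]
wrist_force: [-2.2, 2.4, 0.1]
width: -0.001
grip_force: 1.3
```

{"name": "drive_tool", "arguments": {
  "rows": [
    [0, 0, 0, -0.0003, 0.001, 0, 0],
    [0, 0, 0, -0.0003, 0.001, 0, 0],
    [0, 0, 0, 0, 0, 0, 0]
  ]
}}

```text
time: 18.98
tool_pos: [0.4304, 0.1732, 0.0393]
tcp_rot: [-3.111, -0.436, 0.0]
wrist_force: [-1.9, 3.0, -0.5]
width: -0.001
grip_force: 1.6
```

{"name": "drive_tool", "arguments": {
  "rows": [
    [0, 0, 0, -0.0003, 0.001, 0, 0],
    [0, 0, 0, 0, 0, 0, 0],
    [0, 0, 0, 0, 0, 0, 0]
  ]
}}

```text
time: 19.23
tool_pos: [0.4304, 0.1724, 0.0393]
tcp_rot: [-3.111, -0.436, -0.0]
wrist_force: [-1.4, 4.9, -0.6]
width: -0.0
grip_force: 2.3
```

The die has met the button, since the force is rising. Going on in 1 mm steps.

{"name": "drive_tool", "arguments": {
  "rows": [
    [0, 0, 0, -0.0003, 0.001, 0, 0],
    [0, 0, 0, 0, 0, 0, 0],
    [0, 0, 0, 0, 0, 0, 0]
  ]
}}

```text
time: 19.48
tool_pos: [0.4304, 0.172, 0.0393]
tcp_rot: [-3.11, -0.435, -0.001]
wrist_force: [-2.7, 6.2, -1.2]
width: -0.0
grip_force: 3.6
```

{"name": "drive_tool", "arguments": {
  "rows": [
    [0, 0, 0, -0.0003, 0.001, 0, 0],
    [0, 0, 0, 0, 0, 0, 0],
    [0, 0, 0, 0, 0, 0, 0]
  ]
}}

```text
time: 19.73
tool_pos: [0.4304, 0.1716, 0.0394]
tcp_rot: [-3.109, -0.434, -0.001]
wrist_force: [-2.7, 9.6, -1.7]
width: -0.001
grip_force: 5.0
```

{"name": "drive_tool", "arguments": {
  "rows": [
    [0, 0, 0, -0.0003, 0.001, 0, 0],
    [0, 0, 0, 0, 0, 0, 0],
    [0, 0, 0, 0, 0, 0, 0]
  ]
}}

```text
time: 19.98
tool_pos: [0.4304, 0.1712, 0.0394]
tcp_rot: [-3.108, -0.433, -0.002]
wrist_force: [-3.0, 13.6, -2.9]
width: -0.002
grip_force: 6.5
```

{"name": "drive_tool", "arguments": {
  "rows": [
    [0, 0, 0, 0, 0.0003, 0, 0],
    [0, 0, 0, 0, 0, 0, 0],
    [0, 0, 0, 0, 0, 0, 0]
  ]
}}

```text
time: 20.23
tool_pos: [0.4305, 0.171, 0.0394]
tcp_rot: [-3.107, -0.433, -0.001]
wrist_force: [-3.1, 13.1, -1.7]
width: -0.002
grip_force: 6.6
```

{"name": "drive_tool", "arguments": {
  "rows": [
    [0, 0, 0, 0, 0.0003, 0, 0],
    [0, 0, 0, 0, 0, 0, 0],
    [0, 0, 0, 0, 0, 0, 0]
  ]
}}

```text
time: 20.48
tool_pos: [0.4305, 0.1704, 0.0394]
tcp_rot: [-3.108, -0.434, -0.001]
wrist_force: [-3.5, 10.5, -0.4]
width: 0.003
grip_force: 5.5
```

The button is yielding: the force is falling while the handle advances.

{"name": "drive_tool", "arguments": {
  "rows": [
    [0, 0, 0, -0.0001, 0.0005, 0, 0],
    [0, 0, 0, 0, 0, 0, 0],
    [0, 0, 0, 0, 0, 0, 0]
  ]
}}

```text
time: 20.73
tool_pos: [0.4304, 0.1688, 0.0393]
tcp_rot: [-3.11, -0.435, -0.0]
wrist_force: [-3.0, 5.4, -1.0]
width: 0.0
grip_force: 3.0
```

{"name": "drive_tool", "arguments": {
  "rows": [
    [0, 0, 0, 0, 0, 0, 0],
    [0, 0, 0, 0, 0, 0, 0]
  ]
}}

```text
time: 20.9
tool_pos: [0.4305, 0.1683, 0.0393]
tcp_rot: [-3.111, -0.436, -0.0]
wrist_force: [-2.8, 4.2, -0.4]
width: -0.002
grip_force: 2.1
```

{"name": "drive_tool", "arguments": {
  "rows": [
    [0, 0, 0, -0.0001, 0.0005, 0, 0],
    [0, 0, 0, 0, 0, 0, 0],
    [0, 0, 0, 0, 0, 0, 0]
  ]
}}

```text
time: 21.15
tool_pos: [0.4305, 0.1673, 0.0392]
tcp_rot: [3.111, 0.436, -0.0]
wrist_force: [-2.5, 3.6, 0.9]
width: -0.001
grip_force: 1.5
```

{"name": "drive_tool", "arguments": {
  "rows": [
    [0, 0, 0, -0.0001, 0.0005, 0, 0],
    [0, 0, 0, 0, 0, 0, 0],
    [0, 0, 0, 0, 0, 0, 0]
  ]
}}

```text
time: 21.4
tool_pos: [0.4306, 0.1668, 0.0392]
tcp_rot: [3.111, 0.436, -0.0]
wrist_force: [-2.7, 3.1, 0.5]
width: -0.002
grip_force: 1.6
```

{"name": "drive_tool", "arguments": {
  "rows": [
    [0, 0, 0, -0.0001, 0.0006, 0, 0],
    [0, 0, 0, 0, 0, 0, 0],
    [0, 0, 0, 0, 0, 0, 0]
  ]
}}

```text
time: 21.65
tool_pos: [0.4306, 0.1664, 0.0393]
tcp_rot: [-3.111, -0.436, 0.0]
wrist_force: [-2.9, 3.6, -0.4]
width: -0.003
grip_force: 2.1
```

{"name": "drive_tool", "arguments": {
  "rows": [
    [0, 0, 0, -0.0001, 0.0006, 0, 0],
    [0, 0, 0, 0, 0, 0, 0],
    [0, 0, 0, 0, 0, 0, 0]
  ]
}}

```text
time: 21.9
tool_pos: [0.4306, 0.1661, 0.0393]
tcp_rot: [-3.11, -0.435, 0.0]
wrist_force: [-3.3, 5.1, 0.1]
width: 0.003
grip_force: 2.9
```

The force rises again against something solid after falling to spring level, and the handle has moved about 6.6 mm, i.e. about 4 mm at the button. The button has clicked. Now I'll ease the handle open and retreat.

{"name": "drive_tool", "arguments": {
  "rows": [
    [0, 0, 0, 0.0005, -0.003, 0, 0],
    [0, 0, 0, 0.001, -0.0035, 0, 0],
    [0, 0, 0, 0.001, -0.0035, 0, 0],
    [0, 0, 0, 0.001, -0.0035, 0, 0],
    [0, 0, 0, 0.0015, -0.0035, 0, 0],
    [0, 0, 0, 0.0015, -0.0035, 0, 0],
    [0, 0, 0, 0.0015, -0.0035, 0, 0],
    [0, 0, 0, 0.0015, -0.0035, 0, 0]
  ]
}}

```text
time: 22.57
tool_pos: [0.4328, 0.1953, 0.0394]
tcp_rot: [3.111, 0.437, 0.001]
wrist_force: [-0.8, 2.2, -1.2]
width: -0.001
grip_force: 0.9
```

{"name": "drive_tool", "arguments": {
  "rows": [
    [0, 0, 0, 0.002, -0.0035, 0, 0],
    [0, 0, 0, 0.002, -0.0035, 0, 0],
    [0, 0, 0, 0.002, -0.0035, 0, 0],
    [0, 0, 0, 0.002, -0.0035, 0, 0],
    [0, 0, 0, 0.002, -0.0035, 0, 0],
    [0, 0, 0, 0.002, -0.0035, 0, 0],
    [0, 0, 0, 0.002, -0.005, 0, 0],
    [0, 0, 0, 0.002, -0.005, 0, 0]
  ]
}}

```text
time: 23.23
tool_pos: [0.4394, 0.2294, 0.0393]
tcp_rot: [3.111, 0.436, 0.0]
wrist_force: [0.3, -0.3, -0.3]
width: 0.004
grip_force: 0.0
```

{"name": "drive_tool", "arguments": {
  "rows": [
    [0, 0, 0, 0, -0.005, 0, 0],
    [0, 0, 0, 0, -0.005, 0, 0],
    [0, 0, 0, 0, 0, -0.03, 0],
    [0, 0, 0, 0, 0, -0.03, 0],
    [0, 0, 0, 0, 0, -0.03, 0],
    [0, 0, 0, 0, 0, -0.035, 0],
    [0, 0, 0, 0, 0, 0, 0],
    [0, 0, 0, 0, 0, 0, 0]
  ]
}}

```text
time: 23.9
tool_pos: [0.4383, 0.2399, 0.1673]
tcp_rot: [-3.109, -0.436, -0.009]
wrist_force: [0.0, -1.1, -0.5]
width: -0.0
grip_force: 0.0
```

Run:
```python
from h import *
import pickle
st0,p0=pickle.load(open("w4.pkl","rb"));p0=None
st=status.read_state();print(st["time"],st["tool_pos"])
for n in("top","scene"):
    p=read_camera(n)
    for k in("tag","handle"):print(n,k,[(round(m["score"],2),np.round(m["bbox"]).astype(int).tolist()) for m in masks_of(p,k)])
    pickle.dump(p,open(n+"5.pkl","wb"))
hsv=cv2.cvtColor(pickle.load(open("top5.pkl","rb"))["color"],cv2.COLOR_RGB2HSV)
b=cv2.inRange(hsv,(105,120,60),(130,255,255))[190:260,170:235];n,l,s,c=cv2.connectedComponentsWithStats(b);print(s+np.array([170,190,0,0,0]))
```

```text
23.9 [0.43832341 0.23987568 0.16733376]
top tag [(0.79, [336, 227, 356, 243]), (0.75, [380, 202, 407, 216]), (0.7, [351, 160, 380, 172]), (0.52, [174, 160, 189, 182])]
top handle [(0.64, [180, 168, 204, 255])]
scene tag [(0.87, [155, 209, 175, 233]), (0.83, [315, 191, 328, 217]), (0.54, [179, 172, 199, 197]), (0.48, [137, 186, 158, 208])]
scene handle [(0.72, [305, 169, 311, 211])]
[[ 170  190   65   70 4193]
 [ 198  200   18   30  155]
 [ 181  206   13   47  202]]
```

The handle is open again and the tag is in place. I'll go back to the earlier viewpoint and check numerically that the button is home and the tag upright.

{"name": "drive_tool", "arguments": {
  "rows": [
    [0, 0, 0, 0.0245, 0.0166, 0, 0],
    [0, 0, 0, 0.0245, 0.0166, 0, 0],
    [0, 0, 0, 0.0245, 0.0166, 0, 0],
    [0, 0, 0, 0.0245, 0.0166, 0, 0],
    [0, 0, 0, 0.0245, 0.0166, 0, 0],
    [0, 0, 0, 0.0245, 0.0166, 0, 0],
    [0, 0, 0, 0, 0, 0, 0],
    [0, 0, 0, 0, 0, 0, 0]
  ]
}}

```text
time: 24.87
tool_pos: [0.6056, 0.1823, 0.1626]
tcp_rot: [3.111, 0.433, -0.004]
wrist_force: [-0.9, -0.1, 0.2]
width: 0.001
grip_force: 0.0
```

Run:
```python
from h import *
import pickle
st0,p0=pickle.load(open("w4.pkl","rb"));st=status.read_state();p=read_camera("wrist");pickle.dump((st,p),open("w6.pkl","wb"))
print(st0["tool_pos"],st["tool_pos"])
for s,q in((st0,p0),(st,p)):
    hsv=cv2.cvtColor(q["color"],cv2.COLOR_RGB2HSV)
    for r in(184,187): print(r,[tuple(int(v) for v in q["color"][r,c]) for c in range(258,282,1)])
    m=[x for x in masks_of(q,"tag")][:1]
    if m: print(m[0]["bbox"])
    print("die proj",proj(q,[[.6081,.1852,.098]],s))
```

```text
[0.60739821 0.18484209 0.16547069] [0.60561827 0.18234997 0.1625545 ]
184 [(104, 62, 38), (104, 61, 40), (97, 59, 38), (96, 60, 38), (95, 58, 37), (78, 44, 29), (68, 53, 46), (99, 95, 92), (119, 116, 111), (115, 111, 107), (91, 79, 63), (104, 79, 38), (108, 83, 36), (108, 83, 42), (80, 56, 32), (93, 60, 38), (95, 62, 39), (98, 64, 38), (99, 66, 37), (103, 68, 41), (100, 67, 40), (96, 63, 37), (95, 65, 40), (96, 68, 42)]
187 [(96, 57, 38), (94, 56, 38), (96, 59, 39), (99, 61, 40), (97, 59, 39), (79, 47, 28), (65, 47, 38), (83, 79, 74), (102, 101, 96), (95, 91, 87), (81, 70, 55), (102, 78, 38), (105, 81, 39), (101, 77, 39), (79, 54, 30), (90, 59, 33), (96, 64, 39), (99, 65, 39), (103, 68, 40), (103, 69, 41), (99, 65, 38), (98, 66, 40), (96, 65, 40), (98, 70, 42)]Traceback (most recent call last):
  File "<stdin>", line 8, in <module>
ValueError: only the last four pictures can be asked about
```

Run:
```python
from h import *
import pickle
for f in("w4.pkl","w6.pkl"):
    s,q=pickle.load(open(f,"rb"));a=q["color"].astype(int)
    u=proj(q,[[.6081,.1852,.098],[.6081,.1852,.05]],s);print(f,u.round(1).tolist())
    sub=a[165:205,240:300];brass=(sub[...,0]-sub[...,2]>55)&(sub[...,0]-sub[...,1]<30);steel=(sub.max(2)-sub.min(2)<14)&(sub.mean(2)>75)
    for n,m in(("brass",brass),("steel",steel)):
        y,x=np.nonzero(m);print(n,len(x),(x.min()+240,x.max()+240,y.min()+165,y.max()+165) if len(x) else None)
    for r in (183,186,189):print(r,[tuple(v.tolist()) for v in a[r,256:274]])
try:
    print([(round(m["score"],2),m["bbox"]) for m in masks_of(q,"tag")][:2])
except Exception as e: print(e)
```

```text
w4.pkl [[255.3, 200.1], [255.1, 183.3]]
brass 49 (np.int64(264), np.int64(295), np.int64(165), np.int64(201))
steel 227 (np.int64(240), np.int64(299), np.int64(173), np.int64(204))
183 [(109, 65, 41), (112, 70, 45), (109, 66, 44), (103, 62, 38), (103, 63, 41), (100, 61, 38), (96, 58, 37), (77, 43, 28), (67, 50, 41), (96, 91, 86), (114, 113, 106), (108, 105, 100), (87, 77, 60), (105, 79, 37), (113, 88, 44), (110, 84, 40), (80, 56, 31), (92, 60, 36)]
186 [(101, 63, 41), (98, 57, 33), (99, 61, 41), (93, 53, 32), (95, 58, 37), (97, 58, 38), (95, 56, 36), (76, 44, 27), (66, 49, 41), (93, 91, 86), (110, 107, 103), (105, 103, 96), (88, 77, 61), (104, 79, 40), (104, 80, 37), (102, 78, 37), (81, 56, 32), (93, 63, 38)]
189 [(96, 58, 37), (94, 55, 37), (97, 57, 38), (95, 56, 32), (97, 60, 37), (96, 59, 38), (95, 57, 37), (79, 47, 29), (59, 39, 28), (65, 59, 54), (79, 70, 64), (73, 65, 58), (72, 58, 34), (92, 71, 30), (102, 79, 42), (95, 72, 35), (87, 60, 36), (92, 62, 38)]
w6.pkl [[252.9, 198.4], [253.1, 181.7]]
brass 53 (np.int64(262), np.int64(293), np.int64(165), np.int64(194))
steel 132 (np
[... 210 characters left out ...]
 45, 28), (74, 48, 27), (87, 58, 33), (90, 61, 36), (92, 60, 36), (92, 59, 36), (93, 61, 35), (99, 67, 41)]
186 [(98, 59, 39), (95, 60, 36), (98, 59, 39), (93, 57, 38), (68, 39, 26), (68, 51, 31), (101, 77, 39), (106, 82, 41), (99, 76, 36), (75, 52, 28), (72, 48, 29), (76, 52, 33), (88, 59, 34), (93, 62, 37), (89, 57, 34), (93, 61, 38), (93, 60, 36), (97, 63, 38)]
189 [(96, 60, 37), (98, 60, 37), (99, 60, 39), (93, 57, 39), (71, 42, 28), (59, 38, 21), (90, 72, 38), (92, 72, 33), (88, 68, 34), (74, 52, 28), (72, 48, 31), (75, 53, 32), (88, 57, 34), (88, 58, 34), (89, 55, 31), (93, 62, 37), (94, 61, 37), (97, 64, 38)]
[(0.61, [241.8, 157.2, 268.1, 222.9]), (0.44, [497.2, 349.8, 512.0, 384.0])]
```

The steel stud has disappeared and the brass cap now sits right against the tag. It moved in by about 4 px, or 4 mm, so the button is home. The tag is upright in its pocket, the handle is open and the robot touches nothing, so I'm handing in.

```bash
python3 -c "
from workcell import workorder
print(workorder.finish_job())"
```

```text
the job is handed in; nothing more can be done
None
```

The walnut tag stands in the pliers' pocket with its button clicked home (peak push about 14 N); the handle has sprung back open, nothing else was moved, and the job was handed in at about 25 s.

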